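# Go/no-go check of a salvaged spindle

## Task

Two salvaged spindles stand on the table. Take the one nearer the steel gauge block, keep it upright and try its shank in the bore of the block. If it goes well down into the bore it passes: stand it in the square tray; if it stops at the mouth it fails: stand it in the round tray. Leave the other spindle where it stands.

Things in the scene. Friction and masses are not known exactly. Their poses are not given: they have to be found in the camera images.
- spindle_a_hub (a point): middle of the hub of a spindle that stands upright, this point 58 mm above its foot, z along its axis. The spindle is a turned metal part 80 mm tall: on top a plain aluminium hub 42 mm in diameter and 44 mm high (grip here), below it a narrower steel shank 36 mm long. 0.15 kg. Its shank is 26 or 34 mm in diameter: not told which.
- spindle_b_hub (a point): middle of the hub of the second spindle, the same but for the diameter of its shank (one has 26, the other 34 mm), this point 58 mm above its foot, z along its axis. The spindle to try stands 9 to 12 cm from the bore, the other more than 15 cm.
- gauge_mouth (a point): centre of the bore's mouth in the top face of the gauge block, 45 mm above the table (this table top lies at z = 0.004); z up. Dark steel block 70 x 70 x 45 mm, fixed, four small bolt heads on its corners. The round bore is 30 mm wide, 35 mm deep, with a 4 mm sloping edge at its mouth: a 26 mm shank goes down 30 mm and more, a 34 mm shank stops within 5 mm of the top face.
- square_tray: square grey tray for parts that pass, 96 x 96 mm, 22 mm high, walls and floor 4 to 5 mm thick, open on top, fixed. Origin at the centre of its underside, z up.
- round_tray: round grey tray for parts that fail, 108 mm across, 22 mm high, walls and floor 4 to 5 mm thick, open on top, fixed. Origin at the centre of its underside, z up.

How it is judged:
On the way:
1. the spindle nearer the block is tried in the bore: upright, it goes at least 18 mm down, or, being too thick, it is set down on the mouth and stops there (((z of spindle_a_hub in the frame of gauge_mouth below 0.04 m and horizontal distance between spindle_a_hub and gauge_mouth below 0.008 m and angle between spindle_a_hub's own z axis and vertical below 0.17 rad and distance of spindle_b_hub from where it was at the start of the episode below 0.02 m and horizontal distance between spindle_b_hub and gauge_mouth above 0.145 m) or (z of spindle_b_hub in the frame of gauge_mouth below 0.062 m and contact force between spindle_b and gauge above 0.5 N and horizontal distance between spindle_b_hub and gauge_mouth below 0.01 m and angle between spindle_b_hub's own z axis and vertical below 0.17 rad and distance of spindle_a_hub from where it was at the start of the episode below 0.02 m and horizontal distance between spindle_a_hub and gauge_mouth above 0.145 m))), for 0.1 s.
At the end, for the whole second after the job is handed in: The tried spindle stands upright (within 10 degrees), released and at rest, on the floor of the right tray, its axis within 35 mm of the tray's centre: the square tray if it went into the bore, the round tray if it stopped at the mouth. The other spindle is within 20 mm of where it stood (((horizontal distance between spindle_a_hub and square_tray below 0.035 m and height (world z) of spindle_a_hub below 0.078 m and angle between spindle_a_hub's own z axis and vertical below 0.17 rad and linear speed of spindle_a below 0.02 m/s and distance of spindle_b_hub from where it was at the start of the episode below 0.02 m and horizontal distance between spindle_b_hub and gauge_mouth above 0.145 m) or (horizontal distance between spindle_b_hub and round_tray below 0.035 m and height (world z) of spindle_b_hub below 0.078 m and angle between spindle_b_hub's own z axis and vertical below 0.17 rad and linear speed of spindle_b below 0.02 m/s and distance of spindle_a_hub from where it was at the start of the episode below 0.02 m and horizontal distance between spindle_a_hub and gauge_mouth above 0.145 m))); the robot touches nothing.
It also fails if it takes over 35 s, if anything falls off the work surface, if the arm or the gripper's body presses on something with over 40 N, if the wrist force passes 120 N, or if a joint passes its speed limit or range.

## Robot

A 6-joint arm with a two-finger parallel gripper is mounted at the origin on a cart in front of the work surface, level with it; the furniture and walls round the work are solid. World frame = base frame: x ahead of the robot, y to its left, z up, the work surface at z = 0. Lengths are in m, angles in rad, forces in N, time in s.
With the tool pointing down it reaches from about 0.35 to 0.975 m from the base axis. Payload 4.9 kg.
Tool frame: the origin (TCP) lies on the centre line of the jaws, within the pads' length; the fingertips stand 14 mm ahead of it and the grasp point (between the pads) lies 5 mm behind it; x points along the fingers, z is the direction in which the jaws open and shut, and the axes are right-handed (so a half turn about x gives the same grasp; the last joint's range is limited). The gripper opens to 85 mm and grips with 20 to 120 N. Pads are 22 mm wide; open, the fingers measure 114 mm over their backs; the gripper's body (76 mm by 85 mm) begins 54 mm behind the grasp point. The pads swing forward as they close: fully open they stand 13 mm farther back than shut.
Start: joints at [1.157, 0.053, 1.613, -0, 1.476, -0.119], TCP at [0.182, 0.598, 0.245] pointing down, gripper open.
Joint ranges: [-3.01, 3.01], [-1.01, 2.22], [0.06, 2.58], [-1.02, 4.17], [0.09, 2.62], [-3.14, 3.14]. Speed limits (rad/s): [2.57, 2.57, 3.14, 3.14, 3.14, 3.14].

## Interface

Orientations are given as a rotation vector (axis times angle).
In Python, from station import ctrl gives the robot as it stands.
- The arm moves only by the tool move_arm, never from a script. Its argument "increments" is a list that holds one entry, the list of rows, each a list of 4 numbers: the shift along the tool's x, y, z in units of 25 cm (1.0 is 25 cm), then the turn about the tool's x in units of 90 degrees (1.0 is 90 degrees). A call has 1 to 20 rows; each row shifts and turns the commanded pose from where the row before left it, along the tool's axes as they then stand; what a row does not reach is not made up. A row lasts 1/12 s, in which the tool goes at most 41.7 mm and 7.16 degrees, less where a joint would pass 70% of its speed; a pose out of reach is approached as far as the arm can. A call with a number of a shift or a turn outside -1 to 1 is refused whole. A call with a gripper value outside its range is refused whole. "gripper" is the closure, from 0 (fully open) to 1 (shut), set as the call begins (left out, the last holds). The fingers move at their own pace and stop on an object; "squeeze" is the grip in N (left out, the last holds). Time passes only in rows, so rows that do not move let the fingers close. It gives the time, the measured TCP pose, the force and the opening at its end, in the units of the state.
- ctrl.get_obs(): the state, without advancing time (a new reading comes with each control period).
- ctrl.get_image(name): name is "scene" or "top" or "wrist"; returns a dict with "pixels" (384x512x3 uint8, red, green, blue), "depth" (384x512 float32, m along the optical axis (not along the pixel's ray), 0 where there is no reading), "K" (3x3 intrinsics, pixels), "extrinsics" (4x4, takes a point from camera to world coordinates); the wrist camera has in their place "tool_from_camera" (4x4, takes a point from camera to tool coordinates, whose origin is the TCP and whose axes are the tool frame's). Camera axes: x right, y up, looking along -z (the intrinsics and any distortion apply to the point x, -y, -z); pixel columns grow to the right and rows downward; lengths in m; the calibration is good to about 2 mm. A picture is of the moment at which its call begins: read the wrist's pose just before it.
- ctrl.finish_job(): hands the job in, once; it reports no verdict.
Trained networks look in the newest picture that a camera, given by its name, has taken for a name from the list of things; names that differ only in an ending like _2 or _b are one class to them, and where a whole thing is asked for, a point or a joint stands for the part that bears it (a point fixed in the world has none). Each returns a list of dicts, best first, with "score" (0 to 1); they miss things now and then, are a little off and sometimes report something else, mostly with a low value. They report only what shows in the picture. A call takes as long as a camera call.
- ctrl.trace(camera, target): "region" (384x512 bool, what is visible of it) and "pixel" ([row, column] in pixels, amid what is visible of it).
The state is a dict: "t": time; "q": joint angles; "dq": joint speeds; "effort": joint torques, N m; "tool_pos": TCP position; "tool_rot": TCP orientation; "contact_force": force on the tool from outside, world axes, zero at the start; "wrist_torque": the same for the moment, N m; "opening": finger opening in m.
Only numpy, scipy, OpenCV 4.12 (cv2) and the standard library are available. Lean on these libraries where they do the work, as an engineer would, in place of code of your own. Each camera call takes 0.05 s, during which the arm holds its last target. There are 200 camera calls.

## Working session

There is one attempt and no reset: what is moved stays moved. The work goes in short steps, Python scripts to look and compute and a tool call to move; the robot and the scene stay as the last step left them, time stands still between calls to the robot, and variables do not carry over. Pictures are saved under pics/ and viewed, about 8 in all and at most 12, crops included, and the job is handed in when it is done.

Besides the shell and the picture viewer there is one more tool, called after "Request:" as name(argument=value, ...) on one line, values as JSON. move_arm: Moves the arm, as the interface text tells. Shifts and turns lie within -1 to 1; 1 stands for 25 cm of shift or 90 degrees of turn. Its arguments: {"type":"object","properties":{"increments":{"type":"array","items":{"type":"array","items":{"type":"array","items":{"type":"number","minimum":-1,"maximum":1}}}},"gripper":{"type":"number"},"squeeze":{"type":"number"}},"required":["increments"]}

```bash
ls; mkdir -p pics
cat > h.py <<'E'
from station import ctrl
import numpy as np, cv2
from scipy.spatial.transform import Rotation as R
def cloud(im,T=None):
    T=im["extrinsics"] if T is None else T
    d=im["depth"].astype(float);K=im["K"];v,u=np.indices(d.shape)
    p=np.stack([(u-K[0,2])/K[0,0]*d,-(v-K[1,2])/K[1,1]*d,-d,np.ones_like(d)],-1)
    P=(p@np.array(T).T)[...,:3];P[d==0]=np.nan
    return P
def wristT(o,im):
    T=np.eye(4);T[:3,:3]=R.from_rotvec(o["tool_rot"]).as_matrix();T[:3,3]=o["tool_pos"];return T@im["tool_from_camera"]
def save(n,im): cv2.imwrite(f"pics/{n}.png",im["pixels"][...,::-1])
E
python3 - <<'E'
from h import *
o=ctrl.get_obs();print(o)
print(R.from_rotvec(o["tool_rot"]).as_matrix().round(3))
ims=[]
for n in["scene","top"]:
    im=ctrl.get_image(n);ims.append(im["pixels"]);P=cloud(im)
    for t in["spindle_a_hub","gauge_mouth","square_tray","round_tray"]:
        for r in ctrl.trace(n,t)[:3]:
            m=r["region"];Q=P[m];Q=Q[~np.isnan(Q[:,0])]
            if len(Q)==0: print(n,t,r["score"],"nodepth");continue
            top=Q[Q[:,2]>np.percentile(Q[:,2],95)-.006]
            mm=(top.min(0)+top.max(0))/2
            print(n,t,round(r["score"],2),np.round(r["pixel"]),m.sum(),"med",np.median(Q,0).round(3),"topmid",mm.round(3),"ext",np.ptp(top,axis=0).round(3))
cv2.imwrite("pics/a.png",cv2.resize(np.hstack(ims),(800,300))[...,::-1])
cv2.imwrite("pics/top.png",ims[1][...,::-1])
E
```

```text
pics
{'t': 0.0, 'q': array([ 1.15697502e+00,  5.33605002e-02,  1.61429034e+00,  3.95065284e-05,
        1.47599184e+00, -1.18990976e-01]), 'dq': array([-0.00057845, -0.00030342,  0.00076144, -0.00018417,  0.00196576,
        0.00090966]), 'effort': array([-6.35171250e-05, -3.93685949e+01, -3.70175779e+01, -3.72982925e-06,
        6.91266774e-03,  1.29216360e-05]), 'tool_pos': array([0.18135635, 0.59749339, 0.24406291]), 'tool_rot': array([-0.99039513,  1.33621958,  0.98876236]), 'contact_force': array([ 0.55503028,  0.376061  , -0.14855648]), 'wrist_torque': array([-0.04427593, -0.03233973, -0.02259011]), 'opening': 0.0851893065130924}
[[-0.001 -0.957  0.291]
 [-0.002  0.291  0.957]
 [-1.     0.    -0.002]]
scene spindle_a_hub 0.82 [252. 278.] 605 med [ 0.441 -0.21   0.082] topmid [ 0.444 -0.218  0.083] ext [0.04  0.04  0.007]
scene gauge_mouth 0.95 [217. 291.] 1413 med [ 0.469 -0.306  0.047] topmid [ 0.47  -0.317  0.048] ext [0.079 0.078 0.009]
scene square_tray 0.69 [172. 299.] 1609 med [ 0.528 -0.454  0.008] topmid [ 0.528 -0.452  0.024] ext [0.116 0.117 0.009]
scene round_tray 0.82 [223. 199.] 1946 med [ 0.633 -0.208  0.009] topmid [ 0.63  -0.207  0.024] ext [0.107 0.107 0.009]
top spindle_a_hub 0.66 [242. 204.] 318 med [ 0.446 -0.22   0.084] topmid [ 0.446 -0.218  0.085] ext [0.039 0.04  0.008]
top gauge_mouth 0.56 [232. 247.] 941 med [ 0.471 -0.317  0.049] topmid [ 0.472 -0.318  0.05 ] ext [0.076 0.078 0.008]
top square_tray 0.96 [206. 305.] 1700 med [ 0.528 -0.451  0.009] topmid [ 0.528 -0.452  0.026] ext [0.115 0.116 0.009]
top round_tray 0.68 [163. 201.] 1460 med [ 0.633 -0.204  0.01 ] topmid [ 0.631 -0.208  0.025] ext [0.103 0.104 0.009]
```

View pics/a.png

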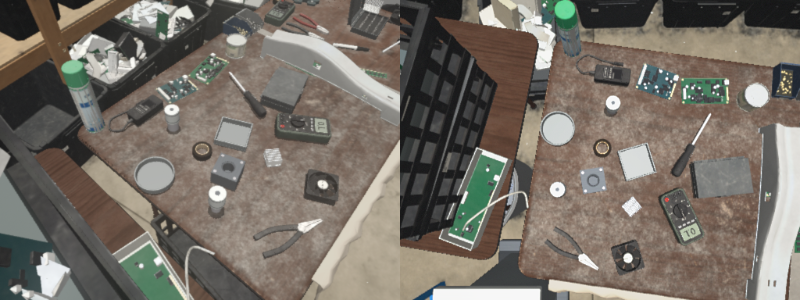

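The picture shows the near spindle at top-view (157,189), the gauge at (193,180), trays at (156,128) and (236,161), and the other spindle at (213,104). The arm starts far to the left, beyond a shelf or rack, so I'll map heights before crossing.

Run:
```python
from h import *
H={}
for n in["scene","top"]:
    im=ctrl.get_image(n);P=cloud(im).reshape(-1,3);P=P[~np.isnan(P[:,0])]
    print(n,im["extrinsics"][:3,3])
    for p in P:
        k=(int(np.floor(p[0]/.05)),int(np.floor(p[1]/.05)))
        H[k]=max(H.get(k,-9),p[2])
print("cols y from .8 down; rows x from 1.0 down; cm")
print("      "+" ".join("%3d"%(5*j) for j in range(15,-17,-1)))
for i in range(21,-5,-1):
    print("%4d: "%(5*i)+" ".join(("%3d"%round(H[i,j]*100) if (i,j) in H else "  .") for j in range(15,-17,-1)))
```

```text
scene [0.28660714 0.10449874 0.72112302]
top [ 0.46591529 -0.33620581  0.92356107]
cols y from .8 down; rows x from 1.0 down; cm
       75  70  65  60  55  50  45  40  35  30  25  20  15  10   5   0  -5 -10 -15 -20 -25 -30 -35 -40 -45 -50 -55 -60 -65 -70 -75 -80
 105:   .   .   .   .   .   .   .   .   .   .   .   .   .   .   .   .   . -35 -38   .   . -73 -73 -73 -73   .   .   .   .   .   .   .
 100:   .   .   .   .   .   .   .   .   .   0   .   0   0   0 -71 -71 -37 -36 -37   .   . -73 -73 -73 -73   .   .   .   .   .   .   .
  95:   .   .   .   .   .   .   .   .   .   1   0   .   0   1   1   1   0   0   0   .   . -73 -73 -73 -74   .   .   .   .   .   .   .
  90:   .   .   .   .   .   .   .   .   .   0   0   .   0   0   1   1   1   1   1   1  23  23   1   1   1   0   .   .   .   .   .   .
  85:   .   .   .   .   .   .   .   .   .   .   .   .   .   .   1   1   1   1   1   1  23  23   1   1   1   1   1   1   1   1   1   1
  80:   .   .   .   .   .   .   .   .   .   .   .   .  24  31  34  40   1   1   1   1   1   2   4   4   4   2   2   2   1   1   1   1
  75:   .   .   .   .   .   .   .
[... 1946 characters left out ...]
73 -73  -1   0   1   1   .   .
   0:   . -72 -73 -73 -72 -73 -73 -73 -73 -72 -73 -72   .   .   .   .   .   . -24   .   .   .   .   . -73 -73   .   .   .   .   .   .
  -5:   . -73 -72 -73 -72 -72 -73 -73 -72 -72 -73   .   .   .   .   .   .   . -33   .   .   .   .   . -73 -73 -73 -73 -73 -73 -73 -73
 -10:   . -72 -72 -73 -72 -49 -48 -73 -73 -73   .   .   .   .   .   .   .   . -47 -63   .   .   .   .   . -73 -73 -73 -73 -73 -73 -73
 -15:   . -73 -73 -72 -73 -62 -61   .   .   .   .   .   .   .   .   .   .   . -63 -63 -73 -73 -73 -73   .   . -73 -73 -73 -73 -73 -73
 -20:   . -73 -73   . -73   .   .   .   .   .   .   .   .   .   .   .   .   .   . -73 -73 -72 -73 -73 -73 -73 -73 -73 -73 -73 -73 -73
```

View pics/top.png

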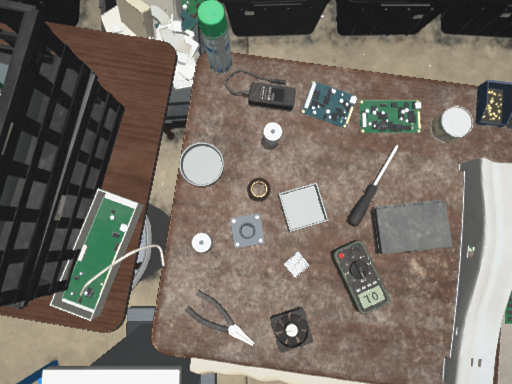

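The top view confirms the layout: near spindle (201,242), gauge (247,231), small ring (259,189), round tray (201,164), square tray (303,207), other spindle (272,132). A black rack about 0.4 m tall stands between the arm and the work, so I'll use the wrist camera to see its hidden side.

Run:
```python
from h import *
o=ctrl.get_obs();im=ctrl.get_image("wrist");T=wristT(o,im);P=cloud(im,T)
s=ctrl.get_image("scene");S=cloud(s)
cv2.imwrite("pics/w.png",np.hstack([cv2.resize(im["pixels"],(400,300)),cv2.resize(s["pixels"],(400,300))])[...,::-1])
print(T[:3,3], "look",-T[:3,2])
for Q in (P,S):
  for r in range(10,384,45): print(" ".join("(%.2f,%.2f,%.2f)"%tuple(Q[r,c]) for c in range(10,512,70)))
  print()
```

```text
[0.11241845 0.62004285 0.37470624] look [ 0.27148145 -0.08142331 -0.95899326]
(-0.34,-0.03,-0.73) (-0.28,0.18,-0.73) (-0.22,0.38,-0.74) (-0.15,0.59,-0.74) (-0.09,0.79,-0.74) (0.04,0.80,-0.17) (0.09,0.80,0.02) (0.11,0.85,0.05)
(-0.23,-0.09,-0.74) (-0.14,0.17,-0.63) (-0.10,0.33,-0.73) (-0.03,0.55,-0.74) (0.03,0.76,-0.73) (0.10,0.79,-0.17) (0.13,0.80,0.02) (0.15,0.85,0.04)
(-0.03,0.12,-0.34) (-0.02,0.12,-0.62) (0.03,0.28,-0.73) (0.10,0.50,-0.73) (0.16,0.72,-0.73) (0.17,0.77,-0.16) (0.17,0.79,0.03) (0.19,0.86,0.03)
(0.06,0.12,-0.27) (0.10,0.12,-0.51) (0.17,0.22,-0.74) (0.24,0.45,-0.73) (0.31,0.68,-0.74) (0.25,0.77,-0.20) (0.22,0.78,0.02) (0.24,0.85,0.03)
(0.17,-0.31,-0.74) (0.24,-0.07,-0.73) (0.29,0.22,-0.60) (0.37,0.42,-0.67) (0.46,0.64,-0.74) (0.34,0.76,-0.22) (0.27,0.78,0.02) (0.29,0.85,0.03)
(0.26,-0.08,-0.39) (0.26,0.23,-0.18) (0.34,0.30,-0.30) (0.45,0.41,-0.48) (0.63,0.60,-0.74) (0.70,0.84,-0.73) (0.32,0.77,0.02) (0.34,0.84,0.03)
(0.31,0.04,-0.21) (0.45,-0.00,-0.44) (0.17,0.56,0.26) (0.32,0.51,0.00) (0.81,0.55,-0.74) (0.20,0.64,0.26) (0.39,0.76,0.02) (0.40,0.83,0.04)
(0.15,0.54,0.3
[... 877 characters left out ...]
.30,-0.50) (0.78,-0.22,0.00) (0.65,-0.31,0.00) (0.52,-0.40,0.00) (0.39,-0.49,0.01) (0.25,-0.58,0.00) (0.12,-0.67,0.00)
(0.67,0.06,0.30) (0.82,-0.06,-0.00) (1.13,-0.38,-0.74) (0.58,-0.22,0.00) (0.45,-0.29,0.02) (0.34,-0.38,0.00) (0.21,-0.44,0.02) (-0.11,-1.21,-0.73)
(0.62,0.09,0.30) (0.61,0.04,0.21) (0.63,-0.06,-0.00) (0.52,-0.13,0.00) (0.41,-0.21,0.00) (0.29,-0.28,0.00) (0.18,-0.36,0.00) (-0.17,-1.00,-0.74)
(0.53,0.12,0.37) (0.57,0.08,0.21) (0.56,0.01,0.04) (0.57,-0.16,-0.41) (0.36,-0.13,0.00) (0.26,-0.20,0.00) (0.15,-0.27,0.01) (-0.21,-0.81,-0.73)
(0.51,0.15,0.35) (0.48,0.12,0.30) (0.40,0.08,0.37) (0.42,-0.00,0.02) (0.35,-0.19,-0.51) (0.22,-0.13,0.00) (-0.04,-0.51,-0.74) (-0.25,-0.65,-0.74)
```

View pics/w.png

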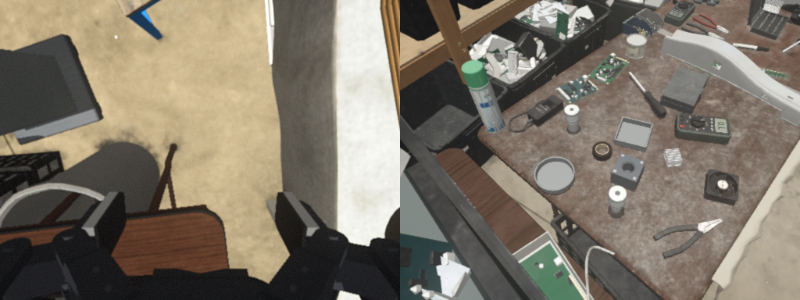

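The wrist view shows only a flat bench near the arm. The rack tops out at about 0.41 m, so I'll raise the tool well above that before crossing.

Request:
move_arm(increments=[[[-0.16,0,0,0],[-0.16,0,0,0],[-0.16,0,0,0],[-0.16,0,0,0],[-0.16,0,0,0],[-0.16,0,0,0],[-0.16,0,0,0],[-0.08,0,0,0],[0,0,0,0]]], gripper=0)

```text
t: 1.45
tool_pos: [0.1816, 0.5981, 0.5533]
tool_rot: [-0.983, 1.324, 0.993]
contact_force: [-0.7, 0.0, 0.7]
opening: 0.0855
```

Run:
```python
from h import *
o=ctrl.get_obs();im=ctrl.get_image("wrist");T=wristT(o,im);P=cloud(im,T)
save("w2",im)
Q=P.reshape(-1,3);H={}
for p in Q[~np.isnan(Q[:,0])]:
    if np.hypot(*(p[:2]-o["tool_pos"][:2]))<.1 and p[2]>.45: continue
    k=(int(p[0]//.05),int(p[1]//.05));H[k]=max(H.get(k,-9),p[2])
print("      "+" ".join("%3d"%(5*j) for j in range(20,-5,-1)))
for i in range(18,-5,-1): print("%4d: "%(5*i)+" ".join(("%3d"%round(H[i,j]*100) if (i,j) in H else "  .") for j in range(20,-5,-1)))
```

```text
100  95  90  85  80  75  70  65  60  55  50  45  40  35  30  25  20  15  10   5   0  -5 -10 -15 -20
  90:   .   .   .   .   . -73 -73 -73 -73 -73 -73   .   .   .   .   .   .   .   .   .   .   .   .   .   .
  85:   .   .   .   .   . -73 -73 -73 -73 -73 -73   .   .   .   .   .   .   .   .   .   .   .   .   .   .
  80:   .   .   .   .   . -73 -12 -73 -73 -73 -73   .   .   .   .   .   .   .   .   .   .   .   .   .   .
  75:   .   .   .   .   . -12 -11 -72 -73 -73 -72   .   .   .   .   .   .   .   .   .   .   .   .   .   .
  70:   9   3   3   .   . -73   3 -73 -73 -73   0   0   0   .   .   .   .   .   .   .   .   .   .   .   .
  65:   9   3   3   3 -73 -73   2 -73 -73 -73   0   0   0   2   .   .   .   .   .   .   .   .   .   .   .
  60:   .   .   .   3   3 -72 -73 -73 -72 -73   0   0   4   5   .   .   .   .   .   .   .   .   .   .   .
  55:   .   .   .   3   3 -73   0 -73 -73   0   0   0  13   .   .   .   .   .   .   .   .   .   .   .   .
  50:   .  20  21  20  21  18   1 -72 -73   0   1   0  20   1 -74   .   .   .   .   .   .   .   .   .   .
  45:   .  20  19  11  21  21   3 -73 -73   0 
[... 737 characters left out ...]
 -73 -73 -73 -73 -73 -73 -73 -73   0   0   0   0 -37 -46 -63 -63
   5:  13  13  13  13  13   2 -73 -73 -73 -73 -73 -72 -73 -73 -73 -73 -73   0   0   1   .   .   .   .   .
   0:   .   3   3   3   3 -73 -73 -72 -73 -73 -73 -73 -73 -73 -73 -73 -73   0   1   0   .   .   .   .   .
  -5:   .   . -73 -73   1 -73 -73 -73 -73 -73 -73 -73 -73 -73 -73 -73 -73   0   0   .   .   .   .   .   .
 -10:   .   . -73 -73 -18 -73 -73 -27 -27 -27 -27 -27 -72 -73 -73 -73 -73   0  -9   .   .   .   .   .   .
 -15:   .   . -73 -73 -47 -46 -27 -27 -27 -27 -27 -27 -73 -73 -73 -73 -73  -2  -9 -63 -63   .   .   .   .
 -20:   .   . -73 -73 -61 -61 -73 -73 -73 -27 -27 -27 -73 -73 -73 -73 -73 -63 -63 -63 -63 -63 -73   .   .
```

Request:
move_arm(increments=[[[0,-0.104,-0.112,0],[0,-0.104,-0.112,0],[0,-0.104,-0.112,0],[0,-0.104,-0.112,0],[0,-0.104,-0.112,0],[0,-0.104,-0.112,0],[0,-0.104,-0.112,0],[0,-0.104,-0.112,0],[0,-0.104,-0.112,0],[0,-0.104,-0.112,0],[0,-0.104,-0.112,0],[0,-0.104,-0.112,0],[0,-0.104,-0.112,0]]])

```text
t: 2.58
tool_pos: [0.3995, 0.1497, 0.5429]
tool_rot: [-0.989, 1.337, 0.991]
contact_force: [0.7, 0.8, -0.4]
opening: 0.0855
```

Request:
move_arm(increments=[[[0,-0.06,-0.136,0],[0,-0.06,-0.136,0],[0,-0.06,-0.136,0],[0,-0.06,-0.136,0],[0,-0.06,-0.136,0],[0,-0.06,-0.136,0],[0,-0.06,-0.136,0],[0,-0.06,-0.136,0],[0,-0.06,-0.136,0],[0,-0.06,-0.136,0],[0,0,0,0]]])

```text
t: 3.5
tool_pos: [0.4441, -0.2226, 0.54]
tool_rot: [-0.98, 1.341, 0.99]
contact_force: [-0.6, 0.7, -0.8]
opening: 0.0854
```

Request:
move_arm(increments=[[[0.11,0,0,0.0738],[0.11,0,0,0.0738],[0.11,0,0,0.0738],[0.11,0,0,0.0738],[0.11,0,0,0.0738],[0.11,0,0,0.0738],[0.11,0,0,0.0738],[0.11,0,0,0.0738],[0.11,0,0,0.0738],[0.11,0,0,0.0738],[0.11,0,0,0.0738],[0,0,0,0],[0,0,0,0]]])

```text
t: 4.58
tool_pos: [0.4424, -0.2161, 0.2397]
tool_rot: [-0.0, 1.576, 0.006]
contact_force: [0.7, -0.8, -0.0]
opening: 0.0855
```

```bash
cat > look.py <<'E'
from h import *
import sys
def top(Q,zlo,zhi):
    Q=Q[~np.isnan(Q[:,0])];Q=Q[(Q[:,2]>zlo)&(Q[:,2]<zhi)];return Q
def circ(Q):
    (c,r)=cv2.minEnclosingCircle(Q[:,:2].astype(np.float32)); return np.round(c,4),round(r*2,4)
o=ctrl.get_obs();im=ctrl.get_image("wrist");T=wristT(o,im);P=cloud(im,T);save(sys.argv[1],im)
print("tcp",o["tool_pos"].round(4),R.from_rotvec(o["tool_rot"]).as_matrix().round(3).tolist(),o["opening"])
for t in["spindle_a_hub","gauge_mouth"]:
    for r in ctrl.trace("wrist",t)[:3]:
        Q=P[r["region"]];Q=Q[~np.isnan(Q[:,0])]
        if len(Q)<20: print(t,"nodepth");continue
        z=np.percentile(Q[:,2],90);q=top(Q,z-.004,z+.004);b=cv2.minAreaRect(q[:,:2].astype(np.float32))
        print(t,round(r["score"],2),np.round(r["pixel"]),"z",z.round(4),"circ",circ(q),"rect",np.round(b[0],4),np.round(b[1],3),round(b[2],1))
E
python3 look.py w3
```

```text
tcp [ 0.4424 -0.2161  0.2397] [[-0.005, -0.004, 1.0], [0.004, 1.0, 0.004], [-1.0, 0.004, -0.005]] 0.08551781262465107
spindle_a_hub 0.77 [178. 262.] z 0.0856 circ (array([ 0.4456, -0.2164]), 0.0417) rect [ 0.4454 -0.2164] [0.041 0.04 ] 75.8
gauge_mouth 0.58 [254. 282.] z 0.0505 circ (array([ 0.4719, -0.3164]), 0.0974) rect [ 0.4717 -0.3166] [0.07  0.071] 9.5
```

View pics/w3.png

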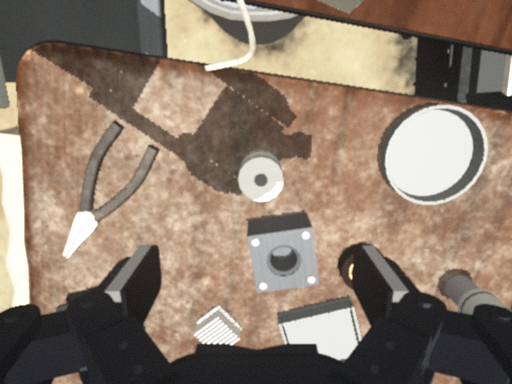

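The wrist view shows the hub at (261,178), the gauge bore at (284,260) and both trays, with plenty of clear room around the hub. The measured sizes (42 mm and 70 mm) and heights agree with the task text.

Request:
move_arm(increments=[[[0.12,-0.004,0.016,0],[0.12,0,0,0],[0.12,0,0,0],[0.12,0,0,0],[0.1,0,0,0],[0.06,0,0,0],[0.03,0,0,0],[0.025,0,0,0],[0,0,0,0],[0,0,0,0]]])

```text
t: 5.57
tool_pos: [0.4491, -0.2191, 0.0707]
tool_rot: [-0.002, 1.569, -0.0]
contact_force: [-0.2, -0.1, 0.3]
opening: 0.0856
```

Request:
move_arm(increments=[[[0,0,0,0],[0,0,0,0],[0,0,0,0],[0,0,0,0],[0,0,0,0],[0,0,0,0],[0,0,0,0],[0,0,0,0],[0,0,0,0],[0,0,0,0]]], gripper=1, squeeze=50)

```text
t: 6.4
tool_pos: [0.4483, -0.2188, 0.0701]
tool_rot: [-0.001, 1.57, 0.0]
contact_force: [-2.6, -0.3, 5.7]
opening: 0.0408
```

Request:
move_arm(increments=[[[-0.06,0,0,0],[-0.11,0,0,0],[-0.11,0,0,0],[0,0,0,0],[0,0,0,0]]])

```text
t: 6.82
tool_pos: [0.4489, -0.219, 0.1406]
tool_rot: [-0.002, 1.568, -0.001]
contact_force: [0.1, -0.2, -2.4]
opening: 0.0403
```

```bash
python3 look.py w4
python3 - <<'E'
from h import *
for n in ["top","scene"]:
    im=ctrl.get_image(n);P=cloud(im);save("l4"+n,im)
    for t in["spindle_a_hub","gauge_mouth"]:
        for r in ctrl.trace(n,t)[:2]:
            Q=P[r["region"]];Q=Q[~np.isnan(Q[:,0])]
            print(n,t,r["score"],r["pixel"],len(Q),np.median(Q,0).round(3) if len(Q) else '')
E
```

```text
tcp [ 0.4489 -0.219   0.1406] [[0.003, -0.001, 1.0], [-0.002, 1.0, 0.001], [-1.0, -0.002, 0.003]] 0.040330721814805834
spindle_a_hub 0.63 [263. 258.] z 0.1561 circ (array([ 0.4492, -0.2168]), 0.0426) rect [ 0.4492 -0.2167] [0.042 0.041] 77.5
gauge_mouth 0.78 [332. 281.] z 0.0503 circ (array([ 0.4666, -0.3248]), 0.0647) rect [ 0.4662 -0.3285] [0.058 0.043] 18.9
top gauge_mouth 0.66 [229.1, 249.6] 875 [ 0.473 -0.317  0.049]
scene spindle_a_hub 0.92 [234.6, 278.6] 633 [ 0.444 -0.206  0.148]
scene gauge_mouth 0.46 [219.7, 300.5] 84 [ 0.442 -0.295  0.048]
```

View pics/w4.png

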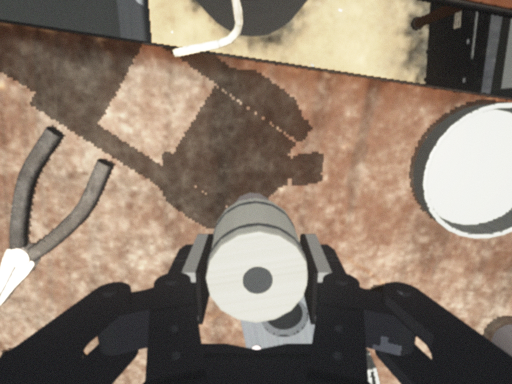

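The wrist view shows the hub held upright between the pads, top centre at (257,280), with the bore partly hidden at (287,318) and the shank visible behind. I'll move above the bore and check alignment.

Request:
move_arm(increments=[[[0,-0.08,0.018,0],[0,-0.12,0.0271,0],[0,-0.12,0.0271,0],[0,-0.08,0.018,0],[0,0,0,0],[0,0,0,0]]])

```text
t: 7.77
tool_pos: [0.4705, -0.3191, 0.1387]
tool_rot: [0.001, 1.571, 0.0]
contact_force: [-0.1, 0.4, -1.3]
opening: 0.0404
```

```bash
python3 look.py w5
python3 - <<'E'
from h import *
L=[]
for n in ["top","scene"]:
    im=ctrl.get_image(n);P=cloud(im);L.append(im["pixels"])
    for t in["spindle_a_hub","gauge_mouth"]:
        for r in ctrl.trace(n,t)[:2]:
            Q=P[r["region"]];Q=Q[~np.isnan(Q[:,0])]
            print(n,t,r["score"],r["pixel"],len(Q),np.median(Q,0).round(3) if len(Q) else '')
c=[cv2.resize(L[0][160:300,170:310],(400,400)),cv2.resize(L[1][130:270,220:360],(400,400))]
cv2.imwrite("pics/c5.png",np.hstack(c)[...,::-1])
E
```

```text
tcp [ 0.4705 -0.3191  0.1387] [[-0.001, 0.001, 1.0], [0.001, 1.0, -0.001], [-1.0, 0.001, -0.001]] 0.04042785614090392
spindle_a_hub 0.94 [264. 256.] z 0.1543 circ (array([ 0.4709, -0.3168]), 0.0425) rect [ 0.471  -0.3167] [0.041 0.041] 55.1
gauge_mouth 0.72 [178. 262.] z 0.0506 circ (array([ 0.4715, -0.3146]), 0.0957) rect [ 0.4713 -0.3156] [0.07  0.068] 9.0
scene spindle_a_hub 0.89 [192.0, 294.9] 609 [ 0.466 -0.305  0.143]
scene gauge_mouth 0.59 [223.9, 290.9] 1236 [ 0.464 -0.3    0.047]
```

View pics/c5.png

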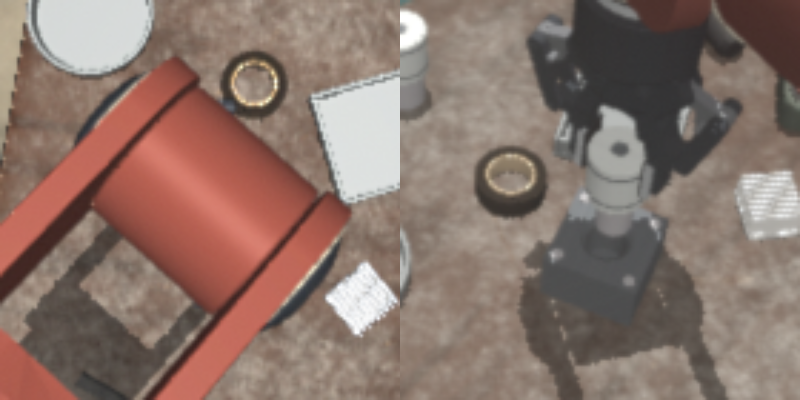

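The scene crop shows the spindle upright above the bore, with the other spindle undisturbed at the top left. The wrist depth puts hub and bore within 1 mm of each other, so I'll lower to just past the mouth and read the force.

Request:
move_arm(increments=[[[0.03,0,0,0],[0.03,0,0,0],[0.02,0,0,0],[0.008,0,0,0],[0.008,0,0,0],[0.008,0,0,0],[0.008,0,0,0],[0,0,0,0],[0,0,0,0]]])

```text
t: 8.97
tool_pos: [0.4714, -0.3187, 0.1114]
tool_rot: [-0.001, 1.569, -0.0]
contact_force: [3.0, -0.0, -1.1]
opening: 0.0411
```

Request:
move_arm(increments=[[[0.008,0,0,0],[0.008,0,0,0],[0.008,0,0,0],[0,0,0,0],[0,0,0,0]]])

```text
t: 9.38
tool_pos: [0.4714, -0.3186, 0.1053]
tool_rot: [-0.001, 1.569, 0.0]
contact_force: [5.7, -0.4, -1.2]
opening: 0.041
```

It is already about 10 mm in with no vertical force, so this is the thin shank. The side force pushes +x, so I'll shift 1 mm that way and go on down.

Request:
move_arm(increments=[[[0.01,0,0.004,0],[0.012,0,0,0],[0.012,0,0,0],[0.012,0,0,0],[0.012,0,0,0],[0.01,0,0,0],[0,0,0,0],[0,0,0,0],[0,0,0,0]]])

```text
t: 10.13
tool_pos: [0.4715, -0.3182, 0.0874]
tool_rot: [-0.0, 1.571, 0.001]
contact_force: [4.9, -1.0, -4.9]
opening: 0.0408
```

```bash
python3 look.py w6
python3 - <<'E'
from h import *
im=ctrl.get_image("scene")
cv2.imwrite("pics/c6.png",cv2.resize(im["pixels"][130:270,220:360],(400,400))[...,::-1])
E
```

```text
tcp [ 0.4715 -0.3182  0.0874] [[0.0, -0.001, 1.0], [0.0, 1.0, 0.001], [-1.0, 0.0, 0.0]] 0.04077805757649447
spindle_a_hub 0.8 [265. 260.] z 0.1029 circ (array([ 0.4721, -0.3156]), 0.0423) rect [ 0.4721 -0.3157] [0.041 0.042] 31.5
gauge_mouth 0.76 [187. 254.] z 0.0506 circ (array([ 0.4696, -0.305 ]), 0.0836) rect [ 0.4697 -0.305 ] [0.07  0.047] 8.9
```

View pics/c6.png

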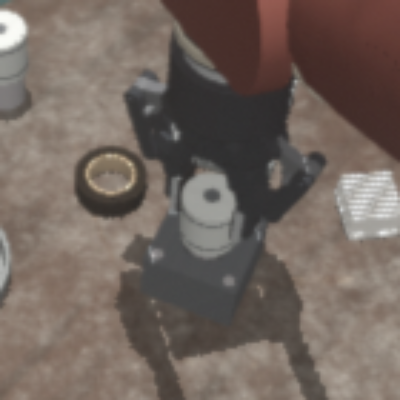

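The crop shows the shank swallowed by the bore and the hub just above the block. Depth gives about 28 mm of insertion and an upright spindle, so it passes and goes to the square tray.

Request:
move_arm(increments=[[[-0.03,0,0,0],[-0.07,0,0,0],[-0.1,0,0,0],[-0.08,0,0,0],[0,0,0,0]]])

```text
t: 10.75
tool_pos: [0.4725, -0.3198, 0.1625]
tool_rot: [-0.004, 1.568, -0.003]
contact_force: [1.2, -0.4, -0.2]
opening: 0.0405
```

Request:
move_arm(increments=[[[0,-0.06,0.025,0],[0,-0.11,0.045,0],[0,-0.11,0.045,0],[0,-0.11,0.045,0],[0,-0.1,0.041,0],[0,-0.055,0.023,0],[0,0,0,0],[0,0,0,0]]])

```text
t: 11.42
tool_pos: [0.5264, -0.4541, 0.1556]
tool_rot: [0.003, 1.575, 0.003]
contact_force: [0.6, -0.4, -2.4]
opening: 0.0406
```

```bash
python3 look.py w7
python3 - <<'E'
from h import *
o=ctrl.get_obs();im=ctrl.get_image("wrist");P=cloud(im,wristT(o,im))
for r in ctrl.trace("wrist","square_tray")[:2]:
    Q=P[r["region"]];Q=Q[~np.isnan(Q[:,0])];print(r["score"],len(Q));q=Q[(Q[:,2]<.035)]
    b=cv2.minAreaRect(q[:,:2].astype(np.float32));print(np.round(b[0],4),np.round(b[1],3),b[2],np.percentile(q[:,2],[5,50,95]))
im=ctrl.get_image("scene")
cv2.imwrite("pics/c7.png",cv2.resize(im["pixels"][100:260,210:370],(400,400))[...,::-1])
E
```

```text
tcp [ 0.5264 -0.4541  0.1556] [[-0.004, -0.0, 1.0], [0.003, 1.0, 0.0], [-1.0, 0.003, -0.004]] 0.04063466720646225
spindle_a_hub 0.63 [264. 258.] z 0.1705 circ (array([ 0.5265, -0.4517]), 0.0425) rect [ 0.5266 -0.4518] [0.041 0.041] 55.5
gauge_mouth 0.91 [ 33. 174.] z 0.0508 circ (array([ 0.4743, -0.3343]), 0.0772) rect [ 0.4742 -0.3344] [0.07  0.035] 9.0
0.65 10387
[ 0.5299 -0.4543] [0.096 0.106] 16.083911895751953 [0.0078103  0.00909834 0.02689893]
```

View pics/c7.png

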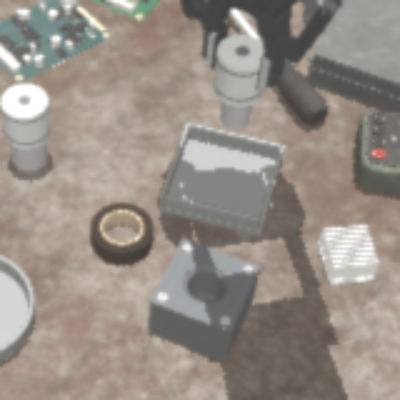

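The crop shows the spindle held upright above the square tray, and depth puts it within 2 mm of the tray's centre. I'll lower it until it touches.

Request:
move_arm(increments=[[[0.08,0,0.004,0],[0.1,0,0,0],[0.06,0,0,0],[0.032,0,0,0],[0.016,0,0,0],[0.012,0,0,0],[0.008,0,0,0],[0,0,0,0],[0,0,0,0]]])

```text
t: 12.47
tool_pos: [0.5292, -0.4551, 0.0822]
tool_rot: [-0.002, 1.57, -0.0]
contact_force: [-0.2, 0.2, -1.7]
opening: 0.0406
```

Request:
move_arm(increments=[[[0.01,0,0,0],[0.008,0,0,0],[0.006,0,0,0],[0.004,0,0,0],[0,0,0,0],[0,0,0,0]]])

```text
t: 12.97
tool_pos: [0.5288, -0.4548, 0.0746]
tool_rot: [-0.001, 1.571, 0.0]
contact_force: [-1.0, 0.6, 2.5]
opening: 0.0402
```

Contact shows in the force (about 4 N change), so I'll open.

Request:
move_arm(increments=[[[0,0,0,0],[0,0,0,0],[0,0,0,0],[0,0,0,0],[0,0,0,0],[0,0,0,0],[0,0,0,0],[0,0,0,0]]], gripper=0)

```text
t: 13.63
tool_pos: [0.5287, -0.4546, 0.074]
tool_rot: [-0.001, 1.571, 0.001]
contact_force: [0.4, 1.2, 0.3]
opening: 0.0852
```

Request:
move_arm(increments=[[[-0.04,0,0,0],[-0.1,0,0,0],[-0.14,0,0,0],[-0.14,0,0,0],[-0.14,0,0,0],[-0.1,0,0,0],[0,0,0,0],[0,0,0,0]]])

```text
t: 14.3
tool_pos: [0.5297, -0.4555, 0.2433]
tool_rot: [-0.004, 1.566, -0.003]
contact_force: [0.7, 0.7, -1.1]
opening: 0.0854
```

```bash
python3 look.py w8
python3 - <<'E'
from h import *
im=ctrl.get_image("scene");P=cloud(im)
for r in ctrl.trace("scene","spindle_a_hub")[:3]:
    Q=P[r["region"]];Q=Q[~np.isnan(Q[:,0])];t=Q[Q[:,2]>np.percentile(Q[:,2],95)-.006]
    print(r["score"],r["pixel"],((t.min(0)+t.max(0))/2).round(3),np.ptp(t,axis=0).round(3))
cv2.imwrite("pics/c8.png",cv2.resize(im["pixels"][100:260,210:370],(400,400))[...,::-1])
E
```

```text
tcp [ 0.5297 -0.4555  0.2433] [[0.004, -0.001, 1.0], [-0.005, 1.0, 0.001], [-1.0, -0.005, 0.004]] 0.08542056298522378
spindle_a_hub 0.65 [171. 253.] z 0.0896 circ (array([ 0.5278, -0.4532]), 0.042) rect [ 0.5277 -0.453 ] [0.041 0.041] 77.9
gauge_mouth 0.75 [ 31. 188.] z 0.0508 circ (array([ 0.4728, -0.3251]), 0.0875) rect [ 0.4729 -0.3253] [0.07  0.053] 9.1
0.62 [153.7, 302.8] [ 0.525 -0.454  0.086] [0.039 0.04  0.007]
```

View pics/c8.png

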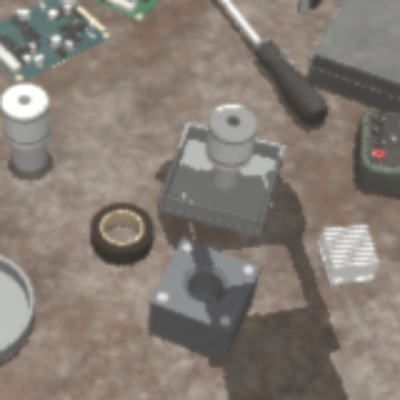

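The spindle stands upright in the square tray, hub top at crop (232,120). Its axis is about 1 mm from the tray's centre and the gripper is clear. The other spindle at (27,130) has not moved, so I'll hand in.

```bash
python3 -c "
from station import ctrl
print(ctrl.finish_job())"
```

```text
the job is handed in; nothing more can be done
None
```

The spindle nearer the gauge block passed, so I stood it in the square tray and handed the job in at about 14.5 s of the 35 s allowed.

- **Trial in the bore:** it started about 103 mm from the bore. Upright, it went about 28 mm down with no resistance at the mouth and a side force of only about 5 N.
- **Placing:** the last pictures show it upright and released. Its hub axis is about 1 mm from the tray centre by the wrist camera and about 4 mm by the scene camera. The hub top measured 0.0896 m by the wrist camera, which reads about 1.5 mm high, so it matches the 0.0885 m expected for standing on the tray floor.
- **Other spindle and gripper:** the other spindle looks unmoved in the last scene picture, though I never measured its position numerically. The gripper is open about 17 cm above where it released the part and touches nothing.

No check failed; `finish_job()` gives no verdict.

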